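Hold the recessed reset of a bench timer with a stylus

TASK

Two bench timers lie on the workbench, one with its back up (the face with the small round reset hole), the other with its display up. Set the one with its back up into the rectangular pocket of the metal nest, fully down and with its back still up, and let go of it; then take the stylus out of its stand, push its tip through the reset hole and press the recessed button down. Finish holding it so, with the stylus in the gripper and the button kept pressed, and leave the other timer where it lies. Keep the arm clear of the hand-pieces that hang over the middle of the bench.

Things in the scene. Friction and masses are not known exactly. Their poses are not given: they have to be found in the camera images.
- timer_center (a point): centre of the timer that lies back up: a loose grey plastic box 58 (x) x 42 (y) x 24 (z) mm, about 90 g. z points up, out of the back face (12 mm above this point), which has a round reset hole; the display is on the underside (12 mm below). It lies on the bench top (z = 0) at the start.
- timer_aperture (a point): centre of the mouth of the reset hole in that timer's back face, 16 mm along the timer's x from its centre line and 12 mm above its centre. The straight hole is 10 mm in diameter; the button lies 8.5 mm below the mouth and sinks 4 mm when fully pressed.
- reset_button (a joint): the recessed button, pressed depth in m: 0 released, 0.004 at its stop. It springs back: pressing starts at about 1.4 N and takes about 4.2 N at the stop; it counts as down beyond 0.0025.
- other_timer_center (a point): centre of the second timer, the same box 58 x 42 x 24 mm, lying display up; z points up. Not to be used: leave it where it lies.
- nest_pocket (a point): centre of the floor of the pocket in the nest, a fixed aluminium block 110 (x) x 90 (y) x 20 (z) mm standing on the bench. The pocket is 61 (x) x 45 (y) mm and 8 mm deep, with chamfered rim; its floor is 12 mm above the bench. A timer fits with its x along the pocket's x, either way round; seated, its centre is 12 mm above this point and 16 mm of it stand proud of the block.
- stylus_grip (a point): centre of the handle of the stylus: square bar 12 x 12 mm, 60 mm long along z (30 mm up and down from this point), its flats across x and y; z points up, away from the tip. Below the handle is a round collar 18 mm across and 5 mm high, whose underside is 35 mm below this point and rests on the stand; below that a round pin 5 mm in diameter. Loose, 40 g.
- stylus_tip (a point): end of the stylus's pin, 26 mm below the collar's underside and 61 mm below the handle's centre, on the same z axis.
- stylus_stand: fixed wooden block 56 x 56 mm, 30 mm high, on a 66 x 66 mm steel foot; origin at the centre of its underside on the bench. The stylus stands upright in its vertical central hole, 8 mm in diameter, pin down; it lifts straight out.
- stylus: the whole stylus (see its two points); origin on its axis at the collar's underside, z pointing up to the handle.
- handpiece_tip (a point): tip of the nearest of two white hand-pieces that hang from a fixed black arc over the bench, always in the same place. Arc and hand-pieces fill the space behind it: x > 0.57, y from -0.21 to -0.08, z > 0.18 m of the world. Keep gripper, wrist and arm out of it: cross from one side of the bench to the other in front of it, at x of about 0.45.
- timer: the whole timer that lies back up (see its points); origin at the centre of its underside, z up.

How it is judged (in metres and radians):
On the way, in this order (a step that is already met when the one before it is completed fails the run):
1. the timer is fully down in the pocket, back up, and let go (horizontal distance between timer_center and nest_pocket below 0.005 m and z of timer_center in the frame of nest_pocket below 0.0145 m and angle between timer_center's own z axis and vertical below 0.08 rad and contact force between the fingers and timer below 0.1 N and linear speed of timer below 0.02 m/s), for 0.2 s.
2. the stylus is out of its stand in the gripper (z of stylus_tip in the frame of stylus_stand above 0.034 m and contact force between the fingers and stylus above 1 N), for 0.1 s.
At the end, for the whole second after the job is handed in: Timer in the pocket (centre within 5 mm, at most 2.5 mm high, back up within 0.08 rad), not touched by the fingers; the gripped stylus has its tip in the reset hole (within 6 mm of its axis, 9 mm or more below the back), presses with over 1 N and holds the button over 2.5 mm down (horizontal distance between timer_center and nest_pocket below 0.005 m and z of timer_center in the frame of nest_pocket below 0.0145 m and angle between timer_center's own z axis and vertical below 0.08 rad and value of joint reset_button above 0.0025 m and contact force between stylus and timer above 1 N and contact force between the fingers and stylus above 1 N and horizontal distance between stylus_tip and timer_aperture below 0.006 m and z of stylus_tip in the frame of timer_center below 0.003 m and contact force between the fingers and timer below 0.1 N); the arm keeps its last pose, push and grip.
It fails at once if the other timer is moved by more than 20 mm (distance of other_timer_center from where it was at the start of the episode above 0.02 m).
It also fails if it takes over 61 s, if anything falls off the work surface, if the arm or the gripper's body presses on something with over 40 N, if the wrist force passes 120 N, or if a joint passes its speed limit or range.

ROBOT

A 6-joint arm with a two-finger parallel gripper is mounted at the origin on a cart in front of the work surface, level with it; the furniture and walls round the work are solid. World frame = base frame: x ahead of the robot, y to its left, z up, the work surface at z = 0. Lengths are in mm, angles in rad, forces in N, time in s.
With the tool pointing down it reaches from about 375 to 900 mm from the base axis. Payload 3.1 kg.
Tool frame: the origin (TCP) lies at the very end of the fingers, on their centre line; the grasp point (between the pads) lies 19 mm behind it; z points along the fingers, y is the line along which they close (so a half turn about z gives the same grasp; the last joint's range is limited). The gripper opens to 85 mm and grips with 20 to 120 N. Pads are 22 mm wide; open, the fingers measure 114 mm over their backs; the gripper's body (76 mm by 85 mm) begins 54 mm behind the grasp point. The pads swing forward as they close: fully open they stand 13 mm farther back than shut.
Start: joints at [1.026, 0.527, 1.433, -0, 1.181, -0.178], TCP at [224.102, 583.417, 231.31] pointing down, gripper open.
Joint ranges: [-3.08, 3.08], [-0.75, 2.2], [0.22, 2.44], [-1.43, 4.57], [0, 2.65], [-2.85, 2.85]. Speed limits (rad/s): [2.79, 2.79, 3.14, 3.14, 3.14, 3.14].

INTERFACE

Orientations are given as a unit quaternion [w, x, y, z].
In Python, from station import robot, cams gives the robot as it stands. The module is installed in compiled form; this text tells all that it offers.
- The arm moves only by the tool move_arm, never from a script. Its argument "increments" is a list of rows, each an object of numbers: "wx", "wy", "wz": the turn, a rotation vector about the world's x, y, z in degrees; "tx", "ty", "tz": the shift along the world's x, y, z in cm; "hand": the opening, from 0 (shut) to 1 (fully open). A call has 1 to 5 rows; each row shifts and turns the commanded pose from where the row before left it; what a row does not reach is not made up. A row lasts 1/12 s, in which the tool goes at most 41.7 mm and 7.16 degrees, less where a joint would pass 70% of its speed; a pose out of reach is approached as far as the arm can. A call is refused whole if a number of a shift passes 4.17 or a number of a turn 7.16, either way. A call with a gripper value outside its range is refused whole. The fingers move at their own pace and stop on an object; "newtons" is the grip in N (left out, the last holds). Time passes only in rows, so rows that do not move let the fingers close. It gives the time, the measured TCP pose, the force, the opening and the grip force at its end, in the units of the state.
- robot.state(): the state, without advancing time (a new reading comes with each control period).
- cams.get_image(name): name is "scene" or "top"; returns a dict with "frame" (384x512x3 uint8, red, green, blue), "fx", "fy", "cx", "cy" (pixels), "eye" and "attitude" of the camera in the world. Camera axes: x right, y up, looking along -z (the intrinsics and any distortion apply to the point x, -y, -z); pixel columns grow to the right and rows downward; lengths in mm; the calibration is good to about 2 mm. A picture is of the moment at which its call begins. There is no depth.
- robot.job_done(): hands the job in; it is judged then, once.
The state is a dict: "time": time; "joint_pos": joint angles; "qvel": joint speeds; "joint_efforts": joint torques, N m; "tool_pos": TCP position; "eef_rot": TCP orientation; "contact_force": force on the tool from outside, world axes, zero at the start; "torque": the same for the moment, N m; "gripper_width": finger opening in mm; "grasp_force": force on a finger pad.
Only numpy, scipy, OpenCV 4.12 (cv2) and the standard library are available. Lean on these libraries where they do the work, as an engineer would, in place of code of your own. Each camera call takes 0.05 s, during which the arm holds its last target. There are 200 camera calls.

## Working session

There is one attempt and no reset: what is moved stays moved. The work goes in short steps, Python scripts to look and compute and a tool call to move; the robot and the scene stay as the last step left them, time stands still between calls to the robot, and variables do not carry over. Pictures are saved under pics/ and viewed, at most 10 in all, crops included, and the job is handed in when it is done.

Besides the shell and the picture viewer there is one more tool, called after "Emit:" in YAML: its name, and indented under it one key for each argument. move_arm: Moves the arm, as the interface text tells. Its arguments: {"type":"object","properties":{"increments":{"type":"array"},"newtons":{"type":"number"}},"required":["increments"]}

```bash
mkdir -p pics; python3 - <<'E'
from station import robot,cams
import cv2
for n in("scene","top"):
    d=cams.get_image(n); cv2.imwrite(f"pics/{n}0.png",d["frame"][:,:,::-1])
    print(n,{k:v for k,v in d.items() if k!="frame"})
print(robot.state())
E
```

```text
scene {'fx': 486.1761642106138, 'fy': 486.1761642106138, 'cx': 262.98339557556136, 'cy': 197.15671086806114, 'eye': array([ -84.82163358, -832.70151959,  592.76482684]), 'attitude': array([ 0.79479354,  0.50129576, -0.19458761, -0.28132091])}
top {'fx': 366.3585672729331, 'fy': 366.3585672729331, 'cx': 253.15591445323656, 'cy': 189.53579836676312, 'eye': array([ 430.05413167, -117.03968199, 1003.66291508]), 'attitude': array([ 0.70677804,  0.06157892, -0.03796088, -0.70372708])}
{'time': 0.1, 'joint_pos': array([ 1.02553718e+00,  5.28375330e-01,  1.43378513e+00,  1.61877210e-05,
        1.18142760e+00, -1.78510705e-01]), 'qvel': array([ 2.51718467e-04, -2.91240322e-03,  4.98805277e-04,  3.48268126e-04,
        2.17975592e-05,  6.93297153e-04]), 'joint_efforts': array([-1.67408939e-04, -4.43305957e+01, -1.78587931e+01, -2.17965021e-04,
        3.93905750e-03, -1.14579007e-05]), 'tool_pos': array([223.74259998, 582.87631327, 230.42669658]), 'eef_rot': array([-3.60225019e-04,  1.82351191e-01,  9.83232957e-01, -9.30433964e-04]), 'contact_force': array([ 0.87711991, -0.19697727, -0.20712421]), 'torque': array([-0.01601994,  0.04709286, -0.04922285]), 'grasp_force': 0.0, 'gripper_width': 85.43090169308114}
```

View pics/scene0.png

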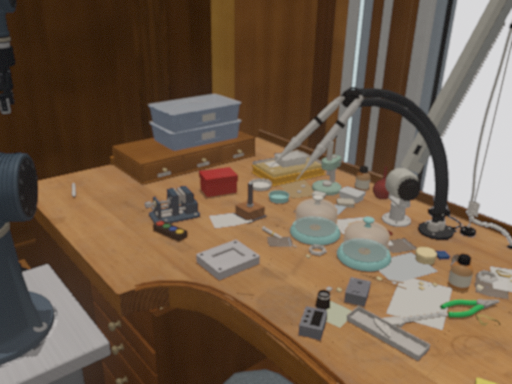

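View pics/top0.png

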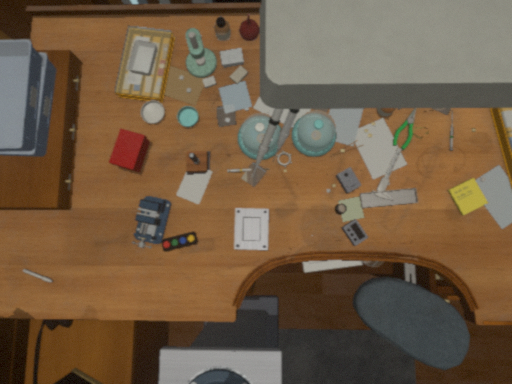

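The scene view shows the nest at (228,259), the stylus stand at (250,208), the back-up timer at (357,291) and the display-up timer at (313,322). In the top view these are at (252,229), (198,161), (348,181) and (355,232). I'll zoom in next.

```bash
cat > h.py <<'E'
import numpy as np,cv2
from scipy.spatial.transform import Rotation as R
def Rm(d): q=np.array(d["attitude"]); return R.from_quat(q[[1,2,3,0]]).as_matrix()
def ray(d,u,v):
    r=Rm(d)@np.array([(u-d["cx"])/d["fx"],-(v-d["cy"])/d["fy"],-1]); return np.array(d["eye"]),r/np.linalg.norm(r)
def onz(d,u,v,z):
    o,r=ray(d,u,v); return o+r*(z-o[2])/r[2]
def proj(d,p):
    c=Rm(d).T@(np.array(p,float)-d["eye"]); return np.array([d["cx"]+d["fx"]*c[0]/-c[2],d["cy"]-d["fy"]*c[1]/-c[2]])
def tri(d1,a,d2,b):
    o1,r1=ray(d1,*a);o2,r2=ray(d2,*b)
    s=np.linalg.lstsq(np.c_[r1,-r2],o2-o1,rcond=None)[0]; p,q=o1+s[0]*r1,o2+s[1]*r2
    return (p+q)/2,np.linalg.norm(p-q)
E
python3 - <<'E'
import cv2,numpy as np
T=cv2.imread("pics/top0.png");S=cv2.imread("pics/scene0.png")
def c(I,x,y,w,h,k): return cv2.resize(I[y:y+h,x:x+w],None,fx=k,fy=k,interpolation=cv2.INTER_CUBIC)
# each 50x37.. tile 400x200/266
rows=[[c(T,325,160,50,37,8),c(S,340,272,50,37,8)][i] for i in (0,1)]
a=np.hstack(rows)
b=np.hstack([c(T,227,203,50,50,4),c(T,175,140,50,50,4),c(S,193,233,70,50,4),c(S,228,173,30,50,4)])
b=b[:, :800]; b=cv2.copyMakeBorder(b,0,0,0,800-b.shape[1],0)
cv2.imwrite("pics/z1.png",np.vstack([a,b]))
E
```

```text
(no output)
```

View pics/z1.png

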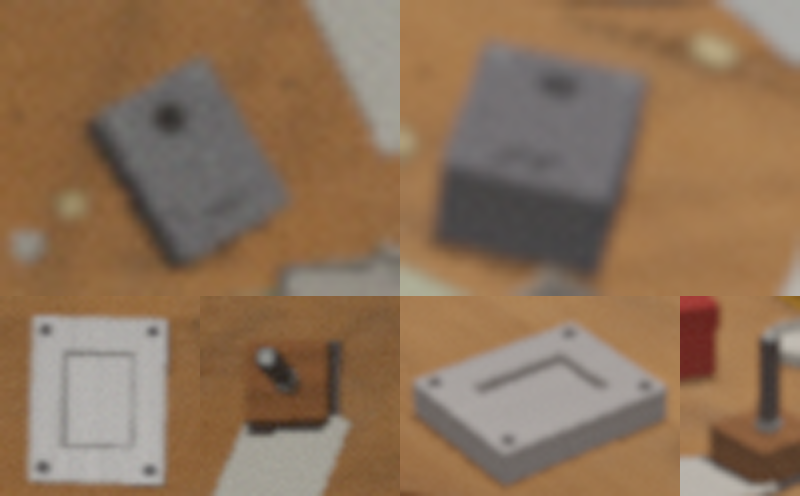

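Each tile shows its target clearly. The back-up timer has its hole near one short end, at about (346,174) in the top view and (359.5,282.5) in the scene view. The nest has its four corner holes, and the stylus handle stands upright in its stand. I'll triangulate these points.

```bash
cat > m.py <<'E'
from h import *
from station import cams
t=cams.get_image("top");s=cams.get_image("scene")
f=lambda x,y,k,ox,oy:((x+.5)/k-.5+ox,(y+.5)/k-.5+oy)
T=lambda x,y:f(x,y,8,325,160); S=lambda x,y:f(x-400,y,8,340,272)
def show(n,a,b): p,e=tri(t,a,s,b); print(n,p.round(1),"gap",e.round(1)); return p
show("hole",T(168,117),S(557,85))
for n,a,b in [("c1",(205,57),(645,75)),("c2",(288,198),(608,203)),("c3",(184,258),(445,160)),("c4",(108,118),(487,42))]: show(n,T(*a),S(*b))
N=lambda x,y:f(x,y-296,4,227,203); NS=lambda x,y:f(x-400,y-296,4,193,233)
ps=[show("nh",N(*a),NS(*b)) for a,b in [((45,330),(434,382)),((152,332),(569,333)),((150,470),(645,386)),((42,467),(508,440))]]
print("nest c",np.mean(ps,0))
for p in [(64,353),(133,353),(131,446),(62,446)]: print("pocket corner @z20",onz(t,*N(*p),20).round(1))
Z=lambda x,y:f(x-200,y-296,4,175,140); ZS=lambda x,y:f(x-680,y-296,4,228,173)
show("sty top",Z(266,355),ZS(769,335)); show("sty bot",Z(292,388),ZS(768,425))
# masks: grey timer contour in the top view and bright nest
for nm,(x,y,w,h),lo,hi in [("timer",(325,160,48,36),(0,0,50),(180,60,255)),("nest",(225,200,52,56),(0,0,130),(180,50,255))]:
    I=cv2.cvtColor(t["frame"][:,:,::-1].copy(),cv2.COLOR_BGR2HSV)[y:y+h,x:x+w]
    m=cv2.inRange(I,lo,hi); c=max(cv2.findContours(m,0,1)[0],key=cv2.contourArea)+np.array([x,y])
    r=cv2.minAreaRect(c); z=24 if nm=="timer" else 20
    q=np.array([onz(t,*p,z) for p in cv2.boxPoints(r)]); print(nm,q.round(1)[:,:2].tolist(),q.mean(0).round(1))
E
python3 m.py
```

```text
hole [ 611.9 -333.5   19.9] gap 0.4
c1 [ 632.  -346.    21.3] gap 1.0
c2 [ 584.3 -373.    18.7] gap 0.7
c3 [ 563.9 -337.5   20.2] gap 0.0
c4 [ 610.4 -312.2   22.4] gap 2.2
nh [479.6 -19.8 -13.2] gap 79.1
nh [ 490.7 -103.7   53.1] gap 39.5
nh [ 445.9 -137.    52. ] gap 71.9
nh [435.9 -51.5 -22.5] gap 42.3
nest c [463.02022533 -77.9970453   17.332493  ]
pocket corner @z20 [495.3 -55.8  20. ]
pocket corner @z20 [ 495.5 -102.2   20. ]
pocket corner @z20 [ 433.7 -101.1   20. ]
pocket corner @z20 [433.4 -55.1  20. ]
sty top [649.6  74.1  91.8] gap 1.3
sty bot [642.5  67.3  31.1] gap 1.9
timer [[609.2, -306.4], [632.2, -344.5], [582.4, -372.1], [559.6, -334.3]] [ 595.9 -339.3   24. ]
nest [[519.1, -32.2], [519.5, -123.9], [410.5, -124.0], [409.9, -33.8]] [464.8 -78.5  20. ]
```

Measured positions:

| Item | Position (mm) | Notes |
|---|---|---|
| Timer centre | (597,-341) | yaw 29°, hole toward +x; hole point is consistent with the 16 mm offset |
| Nest centre | (464.5,-78.5) | axis-aligned; outline 109×91, matching the given size |
| Stylus | about (645,70) | |

The nest hole pairs were matched in the wrong order, but the outline confirms the centre. I'll move to the timer by way of x≈450.

Emit:
move_arm:
  increments:
    - {"tx":2.5,"ty":-3.1,"wz":-7}
    - {"tx":2.5,"ty":-3.1,"wz":-7}
    - {"tx":2.5,"ty":-3.1,"wz":-7}
    - {"tx":2.5,"ty":-3.1,"wz":-7}
    - {"tx":2.5,"ty":-3.1,"wz":-7}

```text
invalid input at $.increments[0]: expected keys wx, wy, wz, tx, ty, tz, hand
```

Emit:
move_arm:
  increments:
    - {"tx":2.5,"ty":-3.1,"wz":-7}
    - {"tx":2.5,"ty":-3.1,"wz":-7}
    - {"tx":2.5,"ty":-3.1,"wz":-7}
    - {"tx":2.5,"ty":-3.1,"wz":-7}
    - {"ty":-4,"wz":-7}

```text
invalid input at $.increments[0]: expected keys wx, wy, wz, tx, ty, tz, hand
```

Emit:
move_arm:
  increments:
    - {"ty":-4,"wz":-7}
    - {"ty":-4,"wz":-7}
    - {"ty":-4,"wz":-7}
    - {"ty":-4,"wz":-7}
    - {"ty":-4,"wz":-7}

```text
invalid input at $.increments[0]: expected keys wx, wy, wz, tx, ty, tz, hand
```

Emit:
move_arm:
  increments:
    - {"ty":-4,"wz":-7}
    - {"ty":-4,"wz":-7}
    - {"ty":-4,"wz":-7}
    - {"ty":-4,"wz":-4}
    - {"ty":-4}

```text
invalid input at $.increments[0]: expected keys wx, wy, wz, tx, ty, tz, hand
```

Emit:
move_arm:
  increments:
    - {"ty":-4}
    - {"ty":-4}
    - {"ty":-4}
    - {"ty":-4}
    - {"hand":0.78}

```text
invalid input at $.increments[0]: expected keys wx, wy, wz, tx, ty, tz, hand
```

All the keys are required in every row.

Emit:
move_arm:
  increments:
    - {"wx":0,"wy":0,"wz":-7,"tx":2.5,"ty":-3.1,"tz":0,"hand":0.78}
    - {"wx":0,"wy":0,"wz":-7,"tx":2.5,"ty":-3.1,"tz":0,"hand":0.78}
    - {"wx":0,"wy":0,"wz":-7,"tx":2.5,"ty":-3.1,"tz":0,"hand":0.78}
    - {"wx":0,"wy":0,"wz":-7,"tx":2.5,"ty":-3.1,"tz":0,"hand":0.78}
    - {"wx":0,"wy":0,"wz":-7,"tx":2.5,"ty":-3.1,"tz":0,"hand":0.78}

```text
time: 0.62
tool_pos: [349.7, 426.9, 231.2]
eef_rot: [-0.0, 0.472, 0.882, -0.0]
contact_force: [1.1, -0.0, -0.8]
gripper_width: 66.5
grasp_force: 0.0
```

Emit:
move_arm:
  increments:
    - {"wx":0,"wy":0,"wz":-7,"tx":2.5,"ty":-3.1,"tz":0,"hand":0.78}
    - {"wx":0,"wy":0,"wz":-7,"tx":2.5,"ty":-3.1,"tz":0,"hand":0.78}
    - {"wx":0,"wy":0,"wz":-7,"tx":2.5,"ty":-3.1,"tz":0,"hand":0.78}
    - {"wx":0,"wy":0,"wz":-7,"tx":2.5,"ty":-3.1,"tz":0,"hand":0.78}
    - {"wx":0,"wy":0,"wz":-7,"tx":0,"ty":-4,"tz":0,"hand":0.78}

```text
time: 1.03
tool_pos: [455.1, 263.7, 231.9]
eef_rot: [0.002, 0.716, 0.698, 0.003]
contact_force: [1.8, -0.3, 0.5]
gripper_width: 66.6
grasp_force: 0.0
```

Emit:
move_arm:
  increments:
    - {"wx":0,"wy":0,"wz":-7,"tx":0,"ty":-4,"tz":0,"hand":0.78}
    - {"wx":0,"wy":0,"wz":-7,"tx":0,"ty":-4,"tz":0,"hand":0.78}
    - {"wx":0,"wy":0,"wz":-7,"tx":0,"ty":-4,"tz":0,"hand":0.78}
    - {"wx":0,"wy":0,"wz":-7,"tx":0,"ty":-4,"tz":0,"hand":0.78}
    - {"wx":0,"wy":0,"wz":-7,"tx":0,"ty":-4,"tz":0,"hand":0.78}

```text
time: 1.45
tool_pos: [448.7, 62.6, 231.4]
eef_rot: [0.0, 0.892, 0.451, 0.0]
contact_force: [0.8, -0.2, 0.0]
gripper_width: 66.7
grasp_force: 0.0
```

Emit:
move_arm:
  increments:
    - {"wx":0,"wy":0,"wz":-7,"tx":0,"ty":-4,"tz":0,"hand":0.78}
    - {"wx":0,"wy":0,"wz":-7,"tx":0,"ty":-4,"tz":0,"hand":0.78}
    - {"wx":0,"wy":0,"wz":-7,"tx":0,"ty":-4,"tz":0,"hand":0.78}
    - {"wx":0,"wy":0,"wz":-4,"tx":0,"ty":-4,"tz":0,"hand":0.78}
    - {"wx":0,"wy":0,"wz":0,"tx":0,"ty":-4,"tz":0,"hand":0.78}

```text
time: 1.87
tool_pos: [448.6, -137.5, 231.4]
eef_rot: [0.0, 0.969, 0.249, 0.0]
contact_force: [1.3, 0.3, 0.0]
gripper_width: 66.7
grasp_force: 0.0
```

Emit:
move_arm:
  increments:
    - {"wx":0,"wy":0,"wz":0,"tx":0,"ty":-4,"tz":0,"hand":0.78}
    - {"wx":0,"wy":0,"wz":0,"tx":0,"ty":-4,"tz":0,"hand":0.78}
    - {"wx":0,"wy":0,"wz":0,"tx":0,"ty":-4,"tz":0,"hand":0.78}
    - {"wx":0,"wy":0,"wz":0,"tx":0,"ty":-4,"tz":0,"hand":0.78}
    - {"wx":0,"wy":0,"wz":0,"tx":0,"ty":0,"tz":0,"hand":0.78}

```text
time: 2.28
tool_pos: [450.1, -304.1, 231.7]
eef_rot: [0.004, 0.969, 0.247, 0.001]
contact_force: [0.1, -0.2, -0.1]
gripper_width: 66.6
grasp_force: 0.0
```

Emit:
move_arm:
  increments:
    - {"wx":0,"wy":0,"wz":0,"tx":3.7,"ty":-0.9,"tz":0,"hand":0.78}
    - {"wx":0,"wy":0,"wz":0,"tx":3.7,"ty":-0.9,"tz":0,"hand":0.78}
    - {"wx":0,"wy":0,"wz":0,"tx":3.7,"ty":-0.9,"tz":0,"hand":0.78}
    - {"wx":0,"wy":0,"wz":0,"tx":3.6,"ty":-1.0,"tz":0,"hand":0.78}
    - {"wx":0,"wy":0,"wz":0,"tx":0,"ty":0,"tz":-4,"hand":0.78}

```text
time: 2.7
tool_pos: [608.8, -339.2, 200.3]
eef_rot: [0.011, 0.968, 0.251, 0.01]
contact_force: [2.5, -1.6, 2.3]
gripper_width: 66.5
grasp_force: 0.0
```

Emit:
move_arm:
  increments:
    - {"wx":0,"wy":0,"wz":0,"tx":0,"ty":0,"tz":-4,"hand":0.78}
    - {"wx":0,"wy":0,"wz":0,"tx":0,"ty":0,"tz":-4,"hand":0.78}
    - {"wx":0,"wy":0,"wz":0,"tx":0,"ty":0,"tz":-4,"hand":0.78}
    - {"wx":0,"wy":0,"wz":0,"tx":0,"ty":0,"tz":-2,"hand":0.78}
    - {"wx":0,"wy":0,"wz":0,"tx":0,"ty":0,"tz":0,"hand":0.78}

```text
time: 3.12
tool_pos: [592.2, -329.3, 44.8]
eef_rot: [-0.005, 0.968, 0.25, -0.004]
contact_force: [-0.7, -0.2, -0.5]
gripper_width: 66.2
grasp_force: 0.0
```

```bash
cat > look.py <<'E'
import sys
from h import *
from station import robot,cams
# usage: look.py name x y z : crop both views about that world point
P=np.array(list(map(float,sys.argv[2:5]))); out=[]
for n in("top","scene"):
    d=cams.get_image(n); u=proj(d,P).round().astype(int); k=6
    x,y=max(0,u[0]-33),max(0,u[1]-45); I=d["frame"][y:y+90,x:x+66,::-1]
    cv2.imwrite(f"pics/raw_{n}_{sys.argv[1]}.png",d["frame"][:,:,::-1])
    out.append(cv2.resize(I,None,fx=k,fy=k,interpolation=cv2.INTER_CUBIC)); print(n,"origin",x,y)
cv2.imwrite(f"pics/{sys.argv[1]}.png",np.hstack(out)); s=robot.state(); print(s["tool_pos"],s["contact_force"])
E
python3 look.py t1 597 -341 24
```

```text
top origin 316 134
scene origin 325 240
[ 595.96654552 -332.24091767   50.68806201] [ 1.85828743 -0.63849644  0.77660337]
```

View pics/t1.png

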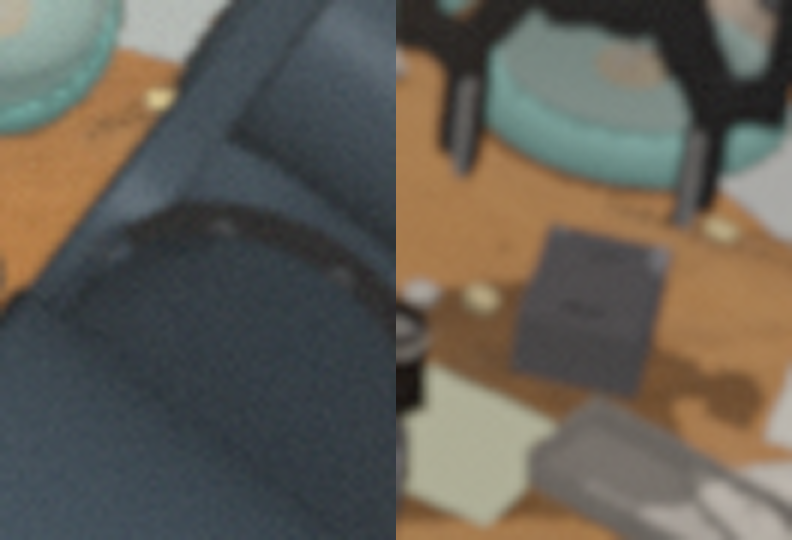

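The scene view shows the open fingers, tips at about (335.7,268.3) and (373.2,277), above and beyond the timer. The top view is blocked by the arm. I'll check how far the fingertips sit from the TCP.

```bash
python3 - <<'E'
from h import *
from station import robot,cams
s=cams.get_image("scene"); st=robot.state(); t=st["tool_pos"]; print(t,st["eef_rot"].round(4))
for dz in (0,5,8): print(dz,[proj(s,t+[a*16.5,-a*28.9,dz]).round(1) for a in(-1.15,0,1.15)])
print("timer top centre in scene", proj(s,[597,-341,24]), "corners",[proj(s,p).round(1) for p in ([611,-306.7,24],[632,-345,24],[582,-373,24],[561,-335,24])])
E
```

```text
[ 597.11844535 -333.1874781    52.52156213] [9.000e-04 9.682e-01 2.503e-01 7.000e-04]
0 [array([337.4, 267.1]), array([356.2, 271.2]), array([375.4, 275.3])]
5 [array([337.6, 265. ]), array([356.5, 269.1]), array([375.7, 273.2])]
8 [array([337.8, 263.7]), array([356.6, 267.8]), array([375.9, 271.9])]
timer top centre in scene [357.61608949 284.80707465] corners [array([349.2, 274.8]), array([370.2, 279.6]), array([365.3, 295.1]), array([343.4, 289.9])]
```

Emit:
move_arm:
  increments:
    - {"wx":0,"wy":0,"wz":0,"tx":0.1,"ty":-0.8,"tz":-1.2,"hand":0.78}
    - {"wx":0,"wy":0,"wz":0,"tx":0,"ty":0,"tz":-1.5,"hand":0.78}
    - {"wx":0,"wy":0,"wz":0,"tx":0,"ty":0,"tz":-1.5,"hand":0.78}
    - {"wx":0,"wy":0,"wz":0,"tx":0,"ty":0,"tz":0,"hand":0.78}
    - {"wx":0,"wy":0,"wz":0,"tx":0,"ty":0,"tz":0,"hand":0.78}

```text
time: 3.68
tool_pos: [595.9, -339.7, 7.6]
eef_rot: [-0.001, 0.968, 0.25, -0.001]
contact_force: [-0.2, -0.3, 0.2]
gripper_width: 66.4
grasp_force: 0.0
```

Emit:
move_arm:
  increments:
    - {"wx":0,"wy":0,"wz":0,"tx":0,"ty":0,"tz":0,"hand":0.6}
    - {"wx":0,"wy":0,"wz":0,"tx":0,"ty":0,"tz":0,"hand":0.5}
    - {"wx":0,"wy":0,"wz":0,"tx":0,"ty":0,"tz":0,"hand":0.4}
    - {"wx":0,"wy":0,"wz":0,"tx":0,"ty":0,"tz":0,"hand":0.3}
    - {"wx":0,"wy":0,"wz":0,"tx":0,"ty":0,"tz":0,"hand":0.3}
  newtons: 40

```text
time: 4.1
tool_pos: [597.6, -340.9, 10.1]
eef_rot: [0.001, 0.968, 0.25, 0.0]
contact_force: [-0.0, 0.4, 1.5]
gripper_width: 40.8
grasp_force: 42.1
```

Emit:
move_arm:
  increments:
    - {"wx":0,"wy":0,"wz":0,"tx":0,"ty":0,"tz":2,"hand":0.3}
    - {"wx":0,"wy":0,"wz":0,"tx":0,"ty":0,"tz":3.5,"hand":0.3}
    - {"wx":0,"wy":0,"wz":0,"tx":0,"ty":0,"tz":3.5,"hand":0.3}
    - {"wx":0,"wy":0,"wz":-5,"tx":-2,"ty":0,"tz":0,"hand":0.3}
    - {"wx":0,"wy":0,"wz":-6,"tx":-3.2,"ty":0,"tz":0,"hand":0.3}

```text
time: 4.52
tool_pos: [549.3, -342.6, 102.8]
eef_rot: [0.004, 0.988, 0.155, 0.004]
contact_force: [-1.0, -0.3, -2.0]
gripper_width: 40.7
grasp_force: 41.8
```

Emit:
move_arm:
  increments:
    - {"wx":0,"wy":0,"wz":-6,"tx":-3.0,"ty":0,"tz":0,"hand":0.3}
    - {"wx":0,"wy":0,"wz":-6,"tx":-3.0,"ty":1.2,"tz":0,"hand":0.3}
    - {"wx":0,"wy":0,"wz":-5.8,"tx":-2.0,"ty":3,"tz":0,"hand":0.3}
    - {"wx":0,"wy":0,"wz":0,"tx":0,"ty":4,"tz":0,"hand":0.3}
    - {"wx":0,"wy":0,"wz":0,"tx":0,"ty":4,"tz":0,"hand":0.3}

```text
time: 4.93
tool_pos: [463.4, -218.1, 99.5]
eef_rot: [-0.0, 1.0, -0.001, -0.0]
contact_force: [1.5, 0.4, -1.3]
gripper_width: 41.0
grasp_force: 41.8
```

Emit:
move_arm:
  increments:
    - {"wx":0,"wy":0,"wz":0,"tx":0,"ty":4,"tz":0,"hand":0.3}
    - {"wx":0,"wy":0,"wz":0,"tx":0,"ty":4,"tz":0,"hand":0.3}
    - {"wx":0,"wy":0,"wz":0,"tx":0,"ty":3.5,"tz":0,"hand":0.3}
    - {"wx":0,"wy":0,"wz":0,"tx":0,"ty":2.5,"tz":0,"hand":0.3}
    - {"wx":0,"wy":0,"wz":0,"tx":0,"ty":0,"tz":0,"hand":0.3}

```text
time: 5.35
tool_pos: [462.8, -73.6, 99.3]
eef_rot: [-0.001, 1.0, 0.004, -0.002]
contact_force: [-0.3, -0.1, -1.2]
gripper_width: 40.7
grasp_force: 41.7
```

Emit:
move_arm:
  increments:
    - {"wx":0,"wy":0,"wz":0,"tx":0,"ty":0,"tz":-2,"hand":0.3}
    - {"wx":0,"wy":0,"wz":0,"tx":0,"ty":0,"tz":-2,"hand":0.3}
    - {"wx":0,"wy":0,"wz":0,"tx":0,"ty":0,"tz":0,"hand":0.3}
    - {"wx":0,"wy":0,"wz":0,"tx":0,"ty":0,"tz":0,"hand":0.3}
    - {"wx":0,"wy":0,"wz":0,"tx":0,"ty":0,"tz":0,"hand":0.3}

```text
time: 5.77
tool_pos: [465.5, -79.2, 59.7]
eef_rot: [0.0, 1.0, 0.001, 0.0]
contact_force: [-0.3, 0.1, -1.1]
gripper_width: 40.8
grasp_force: 41.7
```

```bash
python3 look.py n1 464.5 -78.5 35
```

```text
top origin 218 183
scene origin 194 202
[465.76520682 -79.27230887  60.17179652] [-0.03305986 -0.81504026 -1.22496843]
```

View pics/n1.png

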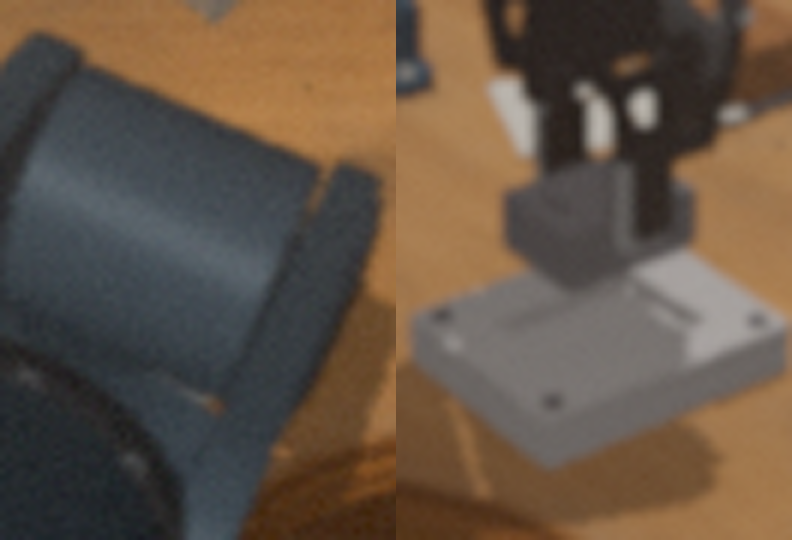

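The top view is blocked again. The scene view shows the timer held level over the nest, with its lower near corner at tile (572,290), left corner (507,240) and right corner (690,250). I'll compare those pixels with predictions for both nest and timer.

```bash
python3 - <<'E'
from h import *
from station import robot,cams
s=cams.get_image("scene"); t=robot.state()["tool_pos"]; print(t)
g=lambda x,y:np.array([(x-396+.5)/6-.5+194,(y+.5)/6-.5+202])
def fit(n,P,Q,z):
    print(n)
    for p,q in zip(P,Q): print("  meas@z",onz(s,*g(*q),z).round(1)[:2],"expected",p)
c=np.array([464.5,-78.5])
fit("nest holes",[(0,0)]*3,[(442,315),(551,401),(757,320)],20)
b=t[2]-9.3
print(b)
fit("timer bottom",[t[:2]+d for d in ([-29,-21],[-29,21],[29,-21])],[(572,290),(507,242),(691,248)],b)
fit("timer top L",[t[:2]+[-29,21]],[(505,192)],b+24)
E
```

```text
[465.74364312 -79.16897669  60.18110166]
nest holes
  meas@z [416.1 -46.5] expected (0, 0)
  meas@z [ 414.7 -117.8] expected (0, 0)
  meas@z [ 506.3 -120.1] expected (0, 0)
50.88110165685397
timer bottom
  meas@z [ 434.9 -102.8] expected [ 436.74364312 -100.16897669]
  meas@z [435.7 -61. ] expected [436.74364312 -58.16897669]
  meas@z [ 486.5 -105.2] expected [ 494.74364312 -100.16897669]
timer top L
  meas@z [432.3 -65.4] expected [436.74364312 -58.16897669]
```

Emit:
move_arm:
  increments:
    - {"wx":0,"wy":0,"wz":0,"tx":-0.15,"ty":0,"tz":-1.3,"hand":0.3}
    - {"wx":0,"wy":0,"wz":0,"tx":0,"ty":0,"tz":-1.3,"hand":0.3}
    - {"wx":0,"wy":0,"wz":0,"tx":0,"ty":0,"tz":0,"hand":0.3}
    - {"wx":0,"wy":0,"wz":0,"tx":0,"ty":0,"tz":0,"hand":0.3}
    - {"wx":0,"wy":0,"wz":0,"tx":0,"ty":0,"tz":0,"hand":0.3}

```text
time: 6.33
tool_pos: [464.1, -78.8, 34.0]
eef_rot: [0.0, 1.0, 0.002, 0.001]
contact_force: [0.6, 0.0, -1.2]
gripper_width: 41.2
grasp_force: 41.7
```

```bash
python3 - <<'E'
from station import robot,cams
import cv2
d=cams.get_image("scene"); cv2.imwrite("pics/n2.png",cv2.resize(d["frame"][220:290,185:275,::-1],None,fx=8,fy=8,interpolation=cv2.INTER_CUBIC)); print(robot.state()["tool_pos"])
E
```

```text
[464.11496678 -78.84361006  34.05133257]
```

View pics/n2.png

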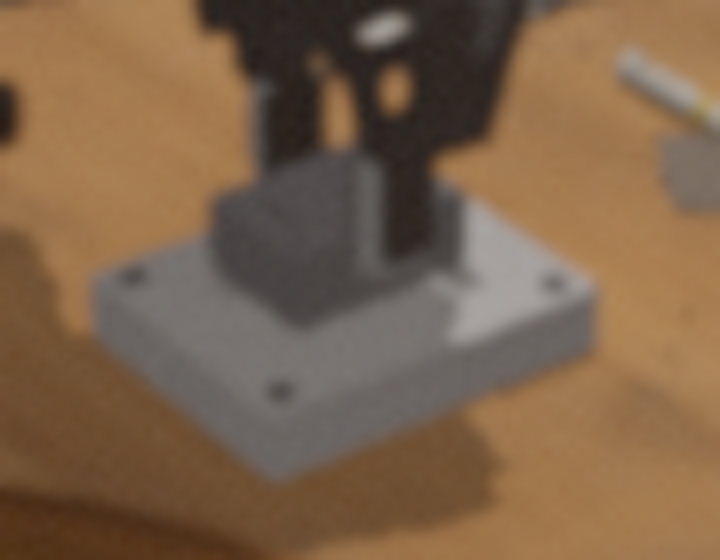

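The timer hangs about 4.7 mm above the nest, with its near lower corner at tile (303,328) and the nest holes at (133,276), (280,392) and (554,284). I'll compute the offset between them.

```bash
python3 - <<'E'
from h import *
from station import robot,cams
s=cams.get_image("scene"); t=robot.state()["tool_pos"]
g=lambda x,y:np.array([(x+.5)/8-.5+185,(y+.5)/8-.5+220])
h=[onz(s,*g(*q),20)[:2] for q in [(133,276),(280,392),(554,284)]]
nc=(h[0]+h[2])/2; print("nest",np.round(h,1).tolist(),nc)
b=t[2]-9.3
for q,d in [((303,328),(-29,-21)),((217,262),(-29,21))]:
    print("timer c",onz(s,*g(*q),b)[:2]-d)
print("timer c topL",onz(s,*g(213,200),b+24)[:2]-[-29,21])
# predicted near bottom corner if centred on nc
print("pred px", (proj(s,[*(nc+[-29,-21]),b])-[185,220]+.5)*8-.5)
E
```

```text
nest [[416.0, -46.4], [414.7, -118.4], [506.0, -120.6]] [461.01710766 -83.48665386]
timer c [462.37673885 -81.76089696]
timer c [463.2618131  -81.81417886]
timer c topL [458.73093613 -87.21307902]
pred px [302.63165659 332.41700461]
```

The offsets come out within about 2 mm and differ in sign, so I'll lower it gently and watch the force.

Emit:
move_arm:
  increments:
    - {"wx":0,"wy":0,"wz":0,"tx":-0.05,"ty":-0.05,"tz":-0.4,"hand":0.3}
    - {"wx":0,"wy":0,"wz":0,"tx":0,"ty":0,"tz":-0.2,"hand":0.3}
    - {"wx":0,"wy":0,"wz":0,"tx":0,"ty":0,"tz":0,"hand":0.3}
    - {"wx":0,"wy":0,"wz":0,"tx":0,"ty":0,"tz":0,"hand":0.3}

```text
time: 6.77
tool_pos: [464.2, -79.5, 27.4]
eef_rot: [0.0, 1.0, 0.001, 0.001]
contact_force: [2.5, -0.4, 0.4]
gripper_width: 41.0
grasp_force: 41.8
```

Emit:
move_arm:
  increments:
    - {"wx":0,"wy":0,"wz":0,"tx":0,"ty":0,"tz":-0.2,"hand":0.3}
    - {"wx":0,"wy":0,"wz":0,"tx":0,"ty":0,"tz":0,"hand":0.3}
    - {"wx":0,"wy":0,"wz":0,"tx":0,"ty":0,"tz":0,"hand":0.3}

```text
time: 7.02
tool_pos: [464.2, -79.5, 25.4]
eef_rot: [0.0, 1.0, 0.001, 0.001]
contact_force: [3.7, -0.5, -1.0]
gripper_width: 41.1
grasp_force: 41.8
```

It's entering the pocket, with a light contact on the -x wall. I'll shift +x a little and finish going down.

Emit:
move_arm:
  increments:
    - {"wx":0,"wy":0,"wz":0,"tx":0.07,"ty":0,"tz":-0.2,"hand":0.3}
    - {"wx":0,"wy":0,"wz":0,"tx":0,"ty":0,"tz":-0.15,"hand":0.3}
    - {"wx":0,"wy":0,"wz":0,"tx":0,"ty":0,"tz":0,"hand":0.3}
    - {"wx":0,"wy":0,"wz":0,"tx":0,"ty":0,"tz":0,"hand":0.3}

```text
time: 7.35
tool_pos: [464.3, -79.2, 22.0]
eef_rot: [0.0, 1.0, 0.002, 0.001]
contact_force: [3.6, -1.0, 3.6]
gripper_width: 41.0
grasp_force: 42.2
```

Emit:
move_arm:
  increments:
    - {"wx":0,"wy":0,"wz":0,"tx":0,"ty":0,"tz":-0.1,"hand":0.3}
    - {"wx":0,"wy":0,"wz":0,"tx":0,"ty":0,"tz":0,"hand":0.3}
    - {"wx":0,"wy":0,"wz":0,"tx":0,"ty":0,"tz":0,"hand":0.3}

```text
time: 7.6
tool_pos: [464.3, -79.3, 22.0]
eef_rot: [0.0, 1.0, 0.002, 0.001]
contact_force: [2.3, 0.7, 14.0]
gripper_width: 41.1
grasp_force: 43.3
```

It seated at TCP z 22.0. It was gripped at 10.1 and the floor is 12 higher, so that fits. Now I'll release and back off.

Emit:
move_arm:
  increments:
    - {"wx":0,"wy":0,"wz":0,"tx":0,"ty":0,"tz":0.1,"hand":0.45}
    - {"wx":0,"wy":0,"wz":0,"tx":0,"ty":0,"tz":0,"hand":0.6}
    - {"wx":0,"wy":0,"wz":0,"tx":0,"ty":0,"tz":0,"hand":0.7}
    - {"wx":0,"wy":0,"wz":0,"tx":0,"ty":0,"tz":0,"hand":0.7}
    - {"wx":0,"wy":0,"wz":0,"tx":0,"ty":0,"tz":0,"hand":0.7}

```text
time: 8.02
tool_pos: [462.5, -78.6, 21.3]
eef_rot: [-0.001, 1.0, 0.002, -0.001]
contact_force: [0.3, -0.6, -0.3]
gripper_width: 60.0
grasp_force: 0.0
```

Emit:
move_arm:
  increments:
    - {"wx":0,"wy":0,"wz":0,"tx":0,"ty":0,"tz":2,"hand":0.7}
    - {"wx":0,"wy":0,"wz":0,"tx":0,"ty":0,"tz":4,"hand":0.7}
    - {"wx":0,"wy":0,"wz":0,"tx":0,"ty":0,"tz":4,"hand":0.7}
    - {"wx":0,"wy":0,"wz":0,"tx":0,"ty":4,"tz":1,"hand":0.7}
    - {"wx":0,"wy":0,"wz":0,"tx":0,"ty":4,"tz":0,"hand":0.7}

```text
time: 8.43
tool_pos: [466.4, -0.5, 134.8]
eef_rot: [0.001, 1.0, -0.001, 0.004]
contact_force: [1.0, 1.3, -0.3]
gripper_width: 59.7
grasp_force: 0.0
```

Emit:
move_arm:
  increments:
    - {"wx":0,"wy":0,"wz":0,"tx":0,"ty":4,"tz":0,"hand":0.7}
    - {"wx":0,"wy":0,"wz":0,"tx":0,"ty":4,"tz":0,"hand":0.7}
    - {"wx":0,"wy":0,"wz":0,"tx":0,"ty":4,"tz":0,"hand":0.7}
    - {"wx":0,"wy":0,"wz":0,"tx":0,"ty":4,"tz":0,"hand":0.7}
    - {"wx":0,"wy":0,"wz":0,"tx":0,"ty":0,"tz":0,"hand":0.7}

```text
time: 8.85
tool_pos: [462.3, 166.9, 131.6]
eef_rot: [-0.001, 1.0, 0.005, -0.0]
contact_force: [-0.1, -0.2, 0.0]
gripper_width: 59.7
grasp_force: 0.0
```

```bash
python3 - <<'E'
from station import robot,cams
import cv2,numpy as np
t=cams.get_image("top")["frame"][:,:,::-1];s=cams.get_image("scene")["frame"][:,:,::-1]
c=lambda I,x,y,w,h,k: cv2.resize(I[y:y+h,x:x+w],None,fx=k,fy=k,interpolation=cv2.INTER_CUBIC)
cv2.imwrite("pics/n3.png",np.vstack([np.hstack([c(t,227,203,50,50,6),c(s,190,228,80,50,6)]),np.hstack([c(t,170,135,50,50,6),c(s,215,170,80,50,6)])])[:, :800]); print(robot.state()["tool_pos"])
E
```

```text
[462.60919409 162.38482701 131.38923756]
```

View pics/n3.png

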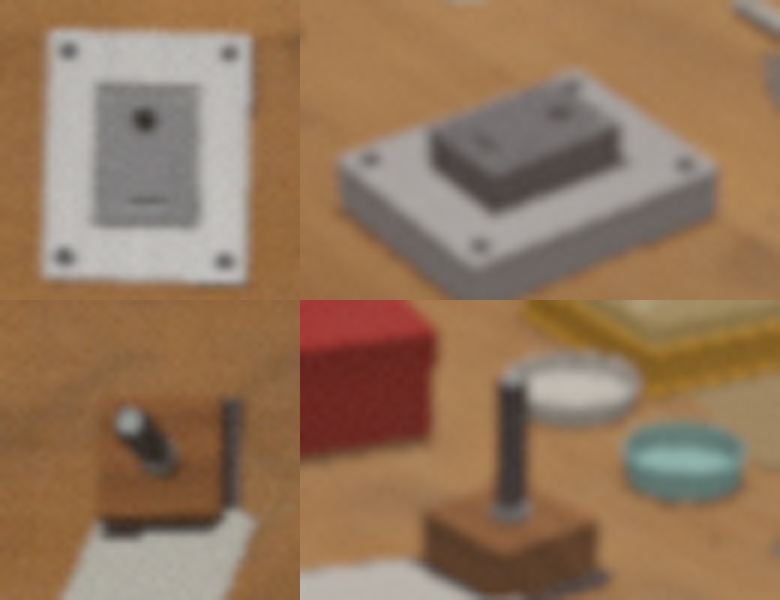

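The timer sits flat in the pocket, with its hole at top tile (145,119) and scene tile (563,111). The stylus stands upright: handle top at (128,421) in the top tile and (514,380) in the scene tile, collar at (163,460) and (512,510).

```bash
python3 - <<'E'
from h import *
from station import robot,cams
t=cams.get_image("top");s=cams.get_image("scene")
g=lambda x,y,ox,oy:np.array([(x+.5)/6-.5+ox,(y+.5)/6-.5+oy])
A=g(145,119,227,203);B=g(263,111,190,228)
print("hole",tri(t,A,s,B),onz(t,*A,36),onz(s,*B,36))
for p in [(95,85),(199,85),(197,228),(92,226)]: print("timer corner",onz(t,*g(*p,227,203),36)[:2].round(1))
for p in [(68,51),(229,53),(225,261),(64,257)]: print("nest hole",onz(t,*g(*p,227,203),20)[:2].round(1))
for n,a,b,z in [("top",(128,121),(213,80),95),("collar",(163,160),(211,211),33)]:
    a=g(*a,170,135);b=g(*b,215,170)
    print(n,tri(t,a,s,b),"top@z",onz(t,*a,z).round(1),"scene@z",onz(s,*b,z).round(1))
st=[onz(t,*g(*p,170,135),30)[:2].round(1) for p in [(97,98),(221,98),(221,215),(97,215)]]; print("stand top",st,np.mean(st,0))
E
```

```text
hole (array([480.32309429, -78.57130708,  32.48854285]), np.float64(1.0459732100767967)) [479.72082812 -78.40250319  36.        ] [477.20935491 -83.59274714  36.        ]
timer corner [494.6 -56.2]
timer corner [ 494.8 -102.1]
timer corner [ 432.4 -101.5]
timer corner [433.  -55.6]
nest hole [510.8 -42.9]
nest hole [ 510.2 -115.2]
nest hole [ 418.1 -113.6]
nest hole [419.4 -42.3]
top (array([649.6579338 ,  74.53899382,  90.04755441]), np.float64(0.2118618103171514)) top@z [648.4  73.6  95. ] scene@z [642.5  65.5  95. ]
collar (array([646.28363028,  70.56282183,  29.175342  ]), np.float64(0.7118798216333576)) top@z [645.1  70.   33. ] scene@z [641.6  64.3  33. ]
stand top [array([674.8, 101.8]), array([674.7,  44.8]), array([620.4,  43.5]), array([620.3, 100. ])] [647.55   72.525]
```

The top view agrees with the robot to about 1 mm, putting the hole at (480,-79). The stylus axis is (647,72) from the top view and the stand outline. I'll go above it.

Emit:
move_arm:
  increments:
    - {"wx":0,"wy":0,"wz":0,"tx":3.7,"ty":-1.8,"tz":0,"hand":0.5}
    - {"wx":0,"wy":0,"wz":0,"tx":3.7,"ty":-1.8,"tz":0,"hand":0.5}
    - {"wx":0,"wy":0,"wz":0,"tx":3.7,"ty":-1.8,"tz":0,"hand":0.5}
    - {"wx":0,"wy":0,"wz":0,"tx":3.7,"ty":-1.8,"tz":0,"hand":0.5}
    - {"wx":0,"wy":0,"wz":0,"tx":3.6,"ty":-1.8,"tz":0,"hand":0.5}

```text
time: 9.47
tool_pos: [649.1, 67.1, 131.6]
eef_rot: [0.0, 1.0, -0.0, -0.001]
contact_force: [0.0, 0.8, 0.2]
gripper_width: 42.8
grasp_force: 0.0
```

Emit:
move_arm:
  increments:
    - {"wx":0,"wy":0,"wz":0,"tx":0,"ty":0,"tz":-1.5,"hand":0.5}
    - {"wx":0,"wy":0,"wz":0,"tx":0,"ty":0,"tz":0,"hand":0.5}
    - {"wx":0,"wy":0,"wz":0,"tx":0,"ty":0,"tz":0,"hand":0.5}
    - {"wx":0,"wy":0,"wz":0,"tx":0,"ty":0,"tz":0,"hand":0.5}
    - {"wx":0,"wy":0,"wz":0,"tx":0,"ty":0,"tz":0,"hand":0.5}

```text
time: 9.88
tool_pos: [646.8, 70.7, 117.2]
eef_rot: [-0.0, 1.0, 0.001, -0.0]
contact_force: [0.2, 0.5, 0.5]
gripper_width: 42.6
grasp_force: 0.0
```

```bash
python3 look.py s1 647 72 80; python3 - <<'E'
from h import *
from station import robot,cams
s=cams.get_image("scene"); t=robot.state()["tool_pos"]; print([proj(s,t+[0,a*25,0]).round(1) for a in(-1,0,1)])
E
```

```text
top origin 160 112
scene origin 217 142
[647.2775366   71.19009771 117.53167777] [ 0.49104868  0.14301466 -0.45900848]
[array([256.4, 176.7]), array([250.3, 173.7]), array([244.4, 170.8])]
```

View pics/s1.png

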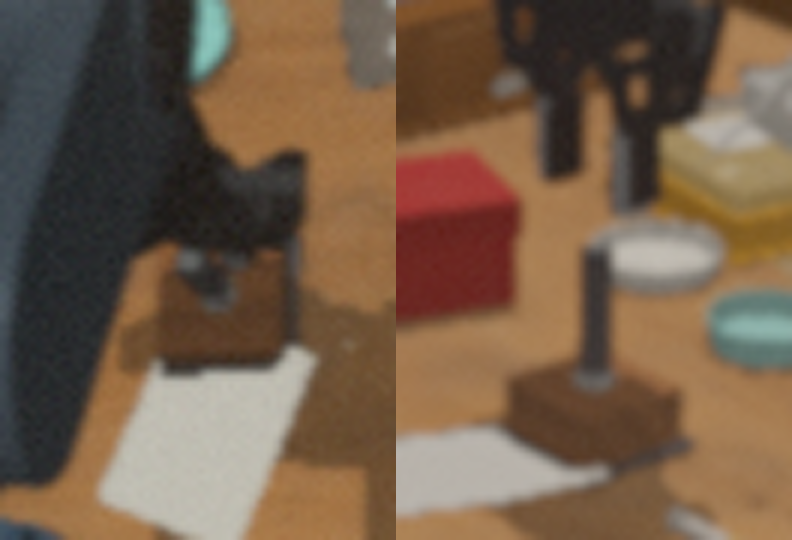

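In the scene view the fingertips, at (560,175) and (635,205), straddle the stylus axis at column 597, so it's aligned. I'll descend and grip.

Emit:
move_arm:
  increments:
    - {"wx":0,"wy":0,"wz":0,"tx":0,"ty":0.05,"tz":-2,"hand":0.5}
    - {"wx":0,"wy":0,"wz":0,"tx":0,"ty":0,"tz":-2,"hand":0.5}
    - {"wx":0,"wy":0,"wz":0,"tx":0,"ty":0,"tz":-2,"hand":0.5}
    - {"wx":0,"wy":0,"wz":0,"tx":0,"ty":0,"tz":-1.1,"hand":0.5}
    - {"wx":0,"wy":0,"wz":0,"tx":0,"ty":0,"tz":0,"hand":0.5}

```text
time: 10.45
tool_pos: [645.6, 71.9, 43.4]
eef_rot: [-0.0, 1.0, 0.002, -0.003]
contact_force: [0.6, -0.2, -1.1]
gripper_width: 42.4
grasp_force: 0.0
```

Emit:
move_arm:
  increments:
    - {"wx":0,"wy":0,"wz":0,"tx":0,"ty":0,"tz":0,"hand":0.4}
    - {"wx":0,"wy":0,"wz":0,"tx":0,"ty":0,"tz":0,"hand":0.3}
    - {"wx":0,"wy":0,"wz":0,"tx":0,"ty":0,"tz":0,"hand":0.2}
    - {"wx":0,"wy":0,"wz":0,"tx":0,"ty":0,"tz":0,"hand":0.1}
    - {"wx":0,"wy":0,"wz":0,"tx":0,"ty":0,"tz":0,"hand":0}
  newtons: 50

```text
time: 10.87
tool_pos: [648.9, 71.4, 47.4]
eef_rot: [0.0, 1.0, 0.002, 0.001]
contact_force: [-0.5, 0.5, 4.1]
gripper_width: 11.4
grasp_force: 48.8
```

Emit:
move_arm:
  increments:
    - {"wx":0,"wy":0,"wz":0,"tx":0,"ty":0,"tz":0,"hand":0}
    - {"wx":0,"wy":0,"wz":0,"tx":0,"ty":0,"tz":0,"hand":0}
    - {"wx":0,"wy":0,"wz":0,"tx":0,"ty":0,"tz":0,"hand":0}

```text
time: 11.12
tool_pos: [648.9, 71.4, 47.3]
eef_rot: [0.0, 1.0, 0.002, 0.001]
contact_force: [0.7, -0.5, 6.2]
gripper_width: 11.9
grasp_force: 49.0
```

Gripped at width 11.9 mm with 49 N. I'll lift it straight out and pull back to x≈480.

Emit:
move_arm:
  increments:
    - {"wx":0,"wy":0,"wz":0,"tx":0,"ty":0,"tz":1,"hand":0}
    - {"wx":0,"wy":0,"wz":0,"tx":0,"ty":0,"tz":2,"hand":0}
    - {"wx":0,"wy":0,"wz":0,"tx":0,"ty":0,"tz":2,"hand":0}
    - {"wx":0,"wy":0,"wz":0,"tx":0,"ty":0,"tz":2,"hand":0}
    - {"wx":0,"wy":0,"wz":0,"tx":0,"ty":0,"tz":2,"hand":0}

```text
time: 11.53
tool_pos: [647.3, 71.4, 136.9]
eef_rot: [0.0, 1.0, 0.002, -0.0]
contact_force: [0.4, 0.2, 0.0]
gripper_width: 11.6
grasp_force: 48.9
```

Emit:
move_arm:
  increments:
    - {"wx":0,"wy":0,"wz":0,"tx":-2,"ty":0,"tz":0.5,"hand":0}
    - {"wx":0,"wy":0,"wz":0,"tx":-3.7,"ty":0,"tz":0,"hand":0}
    - {"wx":0,"wy":0,"wz":0,"tx":-3.7,"ty":0,"tz":0,"hand":0}
    - {"wx":0,"wy":0,"wz":0,"tx":-3.7,"ty":0,"tz":0,"hand":0}
    - {"wx":0,"wy":0,"wz":0,"tx":-3.7,"ty":-1,"tz":0,"hand":0}

```text
time: 11.95
tool_pos: [477.6, 62.4, 141.3]
eef_rot: [-0.0, 1.0, 0.002, 0.0]
contact_force: [0.3, -2.0, -1.0]
gripper_width: 11.5
grasp_force: 49.0
```

Emit:
move_arm:
  increments:
    - {"wx":0,"wy":0,"wz":0,"tx":0,"ty":-3,"tz":0,"hand":0}
    - {"wx":0,"wy":0,"wz":0,"tx":0,"ty":-3.5,"tz":0,"hand":0}
    - {"wx":0,"wy":0,"wz":0,"tx":0,"ty":-3.5,"tz":0,"hand":0}
    - {"wx":0,"wy":0,"wz":0,"tx":0,"ty":-2.5,"tz":0,"hand":0}
    - {"wx":0,"wy":0,"wz":0,"tx":0,"ty":-1.5,"tz":0,"hand":0}

```text
time: 12.37
tool_pos: [480.1, -81.4, 141.5]
eef_rot: [0.001, 1.0, 0.001, 0.001]
contact_force: [0.1, -0.6, -0.5]
gripper_width: 11.7
grasp_force: 49.0
```

Emit:
move_arm:
  increments:
    - {"wx":0,"wy":0,"wz":0,"tx":0,"ty":0,"tz":-2,"hand":0}
    - {"wx":0,"wy":0,"wz":0,"tx":0,"ty":0,"tz":-1.5,"hand":0}
    - {"wx":0,"wy":0,"wz":0,"tx":0,"ty":0,"tz":-1,"hand":0}
    - {"wx":0,"wy":0,"wz":0,"tx":0,"ty":0,"tz":0,"hand":0}
    - {"wx":0,"wy":0,"wz":0,"tx":0,"ty":0,"tz":0,"hand":0}

```text
time: 12.78
tool_pos: [479.5, -78.5, 95.8]
eef_rot: [-0.0, 1.0, 0.002, -0.001]
contact_force: [-0.4, -0.1, -0.5]
gripper_width: 11.5
grasp_force: 49.0
```

```bash
python3 look.py p1 480 -79 60; python3 - <<'E'
from h import *
from station import robot,cams
s=cams.get_image("scene"); st=robot.state(); t=st["tool_pos"]; print(t,st["eef_rot"].round(3),st["gripper_width"],st["contact_force"])
print("pred tip px",proj(s,t+[0,0,-42]),"handle top",proj(s,t+[0,0,49]),"collar",proj(s,t+[0,0,-16]))
E
```

```text
top origin 218 177
scene origin 200 190
[480.2423305  -78.66948173  96.50676575] [-0.34256309 -1.36153241  0.12432535]
[480.35967047 -78.65031137  96.63459174] [0.    1.    0.002 0.001] 11.81012657997213 [-0.14196674  0.04695205 -0.65919347]
pred tip px [233.23145931 237.48176286] handle top [233.2934683  200.45230813] collar [233.24872169 227.17331258]
```

View pics/p1.png

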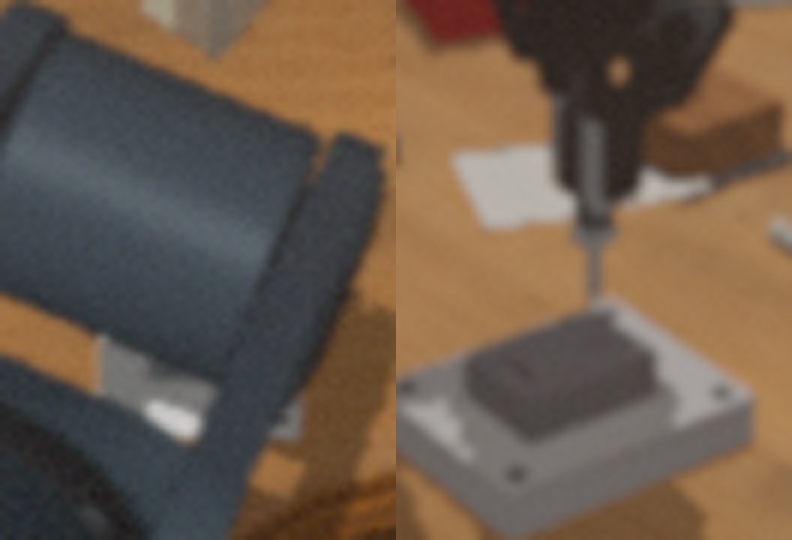

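The stylus hangs vertical, tip at (233,240.5) in scene pixels and directly above the hole at (233.4,246.1). The timer is still seated. I'll descend in small steps and watch the force.

Emit:
move_arm:
  increments:
    - {"wx":0,"wy":0,"wz":0,"tx":0,"ty":0,"tz":-1,"hand":0}
    - {"wx":0,"wy":0,"wz":0,"tx":0,"ty":0,"tz":-0.6,"hand":0}
    - {"wx":0,"wy":0,"wz":0,"tx":0,"ty":0,"tz":-0.3,"hand":0}
    - {"wx":0,"wy":0,"wz":0,"tx":0,"ty":0,"tz":0,"hand":0}
    - {"wx":0,"wy":0,"wz":0,"tx":0,"ty":0,"tz":0,"hand":0}

```text
time: 13.35
tool_pos: [479.8, -78.6, 76.9]
eef_rot: [-0.0, 1.0, 0.002, -0.0]
contact_force: [-0.0, 1.0, 0.3]
gripper_width: 11.7
grasp_force: 49.0
```

Emit:
move_arm:
  increments:
    - {"wx":0,"wy":0,"wz":0,"tx":0,"ty":0,"tz":-0.2,"hand":0}
    - {"wx":0,"wy":0,"wz":0,"tx":0,"ty":0,"tz":-0.1,"hand":0}
    - {"wx":0,"wy":0,"wz":0,"tx":0,"ty":0,"tz":0,"hand":0}
    - {"wx":0,"wy":0,"wz":0,"tx":0,"ty":0,"tz":0,"hand":0}

```text
time: 13.68
tool_pos: [479.8, -78.6, 73.8]
eef_rot: [0.0, 1.0, 0.002, 0.0]
contact_force: [-0.1, -0.3, -0.5]
gripper_width: 11.7
grasp_force: 49.0
```

There's no contact with the tip about 4 mm below the mouth, so it's inside the hole. I'll continue.

Emit:
move_arm:
  increments:
    - {"wx":0,"wy":0,"wz":0,"tx":0,"ty":0,"tz":-0.2,"hand":0}
    - {"wx":0,"wy":0,"wz":0,"tx":0,"ty":0,"tz":-0.1,"hand":0}
    - {"wx":0,"wy":0,"wz":0,"tx":0,"ty":0,"tz":0,"hand":0}
    - {"wx":0,"wy":0,"wz":0,"tx":0,"ty":0,"tz":0,"hand":0}

```text
time: 14.02
tool_pos: [479.9, -78.6, 70.8]
eef_rot: [0.0, 1.0, 0.002, 0.0]
contact_force: [0.4, -0.0, 0.6]
gripper_width: 11.9
grasp_force: 49.0
```

Emit:
move_arm:
  increments:
    - {"wx":0,"wy":0,"wz":0,"tx":0,"ty":0,"tz":-0.15,"hand":0}
    - {"wx":0,"wy":0,"wz":0,"tx":0,"ty":0,"tz":0,"hand":0}
    - {"wx":0,"wy":0,"wz":0,"tx":0,"ty":0,"tz":0,"hand":0}

```text
time: 14.27
tool_pos: [479.9, -78.6, 69.4]
eef_rot: [0.0, 1.0, 0.002, 0.0]
contact_force: [-0.8, 0.0, 2.5]
gripper_width: 11.5
grasp_force: 49.0
```

Emit:
move_arm:
  increments:
    - {"wx":0,"wy":0,"wz":0,"tx":0,"ty":0,"tz":-0.15,"hand":0}
    - {"wx":0,"wy":0,"wz":0,"tx":0,"ty":0,"tz":0,"hand":0}
    - {"wx":0,"wy":0,"wz":0,"tx":0,"ty":0,"tz":0,"hand":0}

```text
time: 14.52
tool_pos: [479.9, -78.6, 67.9]
eef_rot: [0.0, 1.0, 0.002, 0.0]
contact_force: [-0.7, 0.1, 2.2]
gripper_width: 11.5
grasp_force: 49.1
```

Emit:
move_arm:
  increments:
    - {"wx":0,"wy":0,"wz":0,"tx":0,"ty":0,"tz":-0.15,"hand":0}
    - {"wx":0,"wy":0,"wz":0,"tx":0,"ty":0,"tz":0,"hand":0}
    - {"wx":0,"wy":0,"wz":0,"tx":0,"ty":0,"tz":0,"hand":0}

```text
time: 14.77
tool_pos: [479.9, -78.6, 66.5]
eef_rot: [0.0, 1.0, 0.002, 0.0]
contact_force: [-0.0, -0.4, 6.1]
gripper_width: 12.0
grasp_force: 49.7
```

Emit:
move_arm:
  increments:
    - {"wx":0,"wy":0,"wz":0,"tx":0,"ty":0,"tz":-0.08,"hand":0}
    - {"wx":0,"wy":0,"wz":0,"tx":0,"ty":0,"tz":0,"hand":0}
    - {"wx":0,"wy":0,"wz":0,"tx":0,"ty":0,"tz":0,"hand":0}

```text
time: 15.02
tool_pos: [480.0, -78.6, 66.2]
eef_rot: [0.0, 1.0, 0.002, 0.0]
contact_force: [-1.7, -0.5, 10.5]
gripper_width: 11.6
grasp_force: 50.1
```

The button is at its stop: force 10.5 N, past the 4.2 N limit, and z has stopped moving. I'll take one last look before handing in.

```bash
python3 look.py f1 480 -79 50; python3 -c "
from station import robot
s=robot.state();print(s['tool_pos'],s['contact_force'],s['grasp_force'])"
```

```text
top origin 218 177
scene origin 200 194
[479.9687502  -78.63869787  66.23035006] [-0.38863301  0.33368772  9.18887928]
[479.9687502  -78.63869787  66.23035006] [-0.38863301  0.33368772  9.18887928] 50.14152221381664
```

View pics/f1.png

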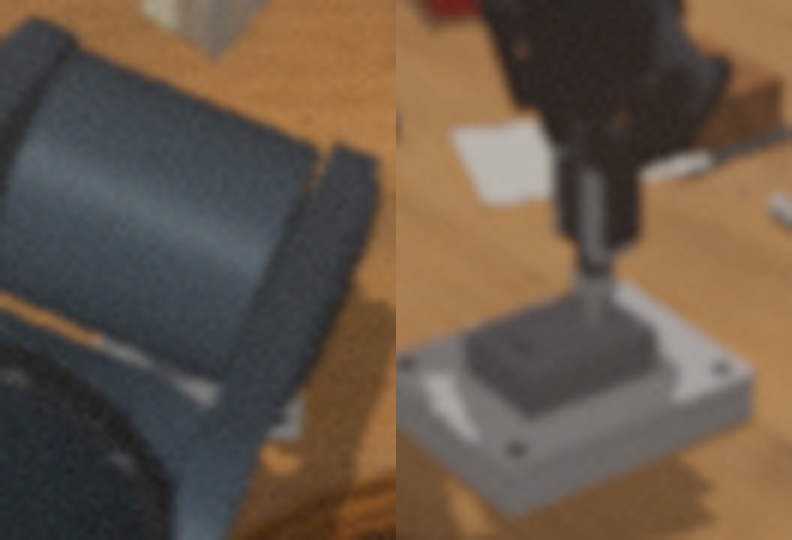

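The timer is flat in the nest. The stylus pin is in the hole at tile (595,320), with the collar about 13 mm above the back and the fingers clear. Handing in.

```bash
python3 -c "
from station import robot
print(robot.job_done())"
```

```text
the job is handed in; nothing more can be done
None
```

The job is handed in with the timer seated back up in the nest and the gripped stylus holding the reset button at its stop with about 9 N, at roughly 15 s of the 61 s allowed; the station returned no verdict.

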